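Load the stencil plate in the board jig and lock it

TASK

Set up the board jig: take the plate whose two holes match the jig's two locating pins (one thick, one thin) and lower it over the pins until it lies flush on the carriage, while the carriage is still pulled out. Then push the carriage fully home under the raised keeper bar, with the plate still flush, and last press the bar down by its end until its catch holds it down by itself. Leave the other plate and everything else on the bench where it is.

Things in the scene. Friction and masses are not known exactly. Their poses are not given: they have to be found in the camera images.
- plate: aluminium stencil plate to load, 80 x 150 x 6 mm (x, y, z), 0.25 kg. Two through holes on its long middle line: 13.5 mm wide at y = +60, 9.5 mm at y = -60 mm. Upright grip rib in the middle: 40 mm long (x), 12 thick (y), top 36 above the underside. Origin: centre of the underside. Starts flat on the bench left or right of the jig, its y axis within 35 degrees of the world's
- bed (a point): centre of the carriage's flat top (90 x 144 mm), 30 mm above the bench; moves with it. x: the way the carriage is pushed home; z up. Tapered pins at y = +60 (12 mm thick) and y = -60 mm (8 mm thick), straight to 8 mm, tips 14.5 mm above the bed. A seated plate has its origin here and the same axes. The jig's dark steel base, 215 x 250 x 12 mm, is fixed to the bench
- push_face (a point): middle of the near (-x) face of the push tab, an upright aluminium tab 60 mm wide (y), 12 mm thick, on the carriage's near end, 57 mm before the bed's centre; this point is 45 mm above the bench, the tab's top 56 mm; moves with the carriage
- carriage (a joint): carriage position in m: 0 fully out, 0.07 home against its stop; slides along the bed's +x with about 3 N of friction and stays where it is left
- bar (a joint): keeper bar angle in rad: 0 raised by its spring, about 0.62 (bar level) when held by its catch, 0.64 at the lower stop. Pressing its end takes up to about 12 N
- bar_pad (a point): centre of the top of the black thumb pad (36 mm along the hinge, 34 mm along the bar) at the keeper bar's free end, where it is pressed; turns with the bar (at joint 0 its axes are the bed's). 205 mm from the pivot along the bar, 9 mm above the bar's middle line. A grey catch post, top 68 mm above the bench, stands 25 mm away on its +x side
- bar_pivot (a point): point on the keeper bar's hinge axis (along the bed's x), 47 mm above the bench, at the jig's +y side; growing joint values turn the bar's free end (-y side) down. The steel bar is 22 mm wide and, with the carriage home, crosses over the far edge of the plate
- spare: another aluminium plate of the same size with the same rib but four equal 8.5 mm holes near its corners; does not fit; leave alone. Origin: centre of the underside. Lies on the other side of the jig
- phone: opened phone, 72 x 150 x 8 mm, bystander, origin under its centre
- battery: flat black battery 45 x 60 x 6 mm, bystander, origin under its centre
- screwdriver: screwdriver 170 mm long lying flat, bystander
- flux_jar: amber jar, 44 mm wide, 45 mm tall, bystander, origin under its centre
- spray_can: white spray can, 60 mm wide, 170 mm tall, bystander, origin under its centre
There are look-alikes about, which are no part of the job. Leave any turquoise look-alike of the plate alone.

How it is judged:
By the outcome, as a careful person would: the job done as asked, in the order asked, and still so for the second after the job is handed in, with the robot touching nothing.
It also fails if it takes over 67 s, if anything falls off the work surface, if the arm or the gripper's body presses on something with over 40 N, if the wrist force passes 120 N, or if a joint passes its speed limit or range.

ROBOT

A 6-joint arm with a two-finger parallel gripper is mounted at the origin on the work surface. World frame = base frame: x ahead of the robot, y to its left, z up, the work surface at z = 0. Lengths are in m, angles in rad, forces in N, time in s.
With the tool pointing down it reaches from about 0.25 to 0.725 m from the base axis. Payload 9.7 kg.
Tool frame: the origin (TCP) lies between the finger pads; the fingertips stand 22 mm ahead of it and the grasp point (between the pads) lies 3 mm ahead of it; z points along the fingers, y is the line along which they close (so a half turn about z gives the same grasp; the last joint's range is limited). The gripper opens to 85 mm and grips with 20 to 120 N. Pads are 22 mm wide; open, the fingers measure 114 mm over their backs; the gripper's body (76 mm by 85 mm) begins 54 mm behind the grasp point. The pads swing forward as they close: fully open they stand 13 mm farther back than shut.
Start: joints at [1.211, 0.087, 0.176, 1.66, 0, 1.571], TCP at [0.194, 0.515, 0.253] pointing down, gripper open.
Joint ranges: [-3.13, 3.13], [-0.85, 1.81], [-1.15, 1.24], [-2.2, 2.28], [-1.44, 1.52], [-3.14, 3.14]. Speed limits (rad/s): [2.22, 2.22, 2.57, 3.14, 3.14, 3.14].

INTERFACE

Orientations are given as a unit quaternion [w, x, y, z].
In Python, from plant import sensors, vision, env, models gives the robot as it stands.
- The arm moves only by the shell command python3 -m creep 'ROWS' [OPENING] [FORCE]. ROWS is JSON, a list of rows, each a list of 6 numbers: the shift along the tool's x, y, z in cm, then the turn, a rotation vector about the tool's x, y, z in rad. A call has exactly 8 rows; each row shifts and turns the commanded pose from where the row before left it, along the tool's axes as they then stand; what a row does not reach is not made up. A row lasts 1/10 s, in which the tool goes at most 50 mm and 8.59 degrees, less where a joint would pass 70% of its speed; a pose out of reach is approached as far as the arm can. A call with a gripper value outside its range is refused whole. OPENING is the finger opening in cm, from 0 to 8.54, set as the call begins (- or left out, the last holds). The fingers move at their own pace and stop on an object; FORCE is the grip in N (left out, the last holds). Time passes only in rows, so rows that do not move let the fingers close, or fill a call up. It gives the time, the measured TCP pose, the force, the opening and the grip force at its end, in the units of the state.
- sensors.state(): the state, without advancing time (a new reading comes with each control period).
- vision.snapshot(name): name is "scene" or "top" or "wrist"; returns a dict with "image" (400x640x3 uint8, red, green, blue), "fovy" (degrees; the focal length in pixels is half the picture's height over the tangent of half this angle, whatever the lens; pixels are square), "cx", "cy" (the principal point, pixels), "camera_from_world" (4x4, takes a point from world to camera coordinates). Camera axes: x right, y down, z forward; pixel columns grow to the right and rows downward; lengths in m; the calibration is good to about 2 mm. A picture is of the moment at which its call begins. There is no depth.
- env.job_done(): hands the job in; it is judged then, once.
Trained networks look in the newest picture that a camera, given by its name, has taken for a name from the list of things; names that differ only in an ending like _2 or _b are one class to them, and where a whole thing is asked for, a point or a joint stands for the part that bears it (a point fixed in the world has none). Each returns a list of dicts, best first, with "confidence" (0 to 1); they miss things now and then, are a little off and sometimes report something else, mostly with a low value. They report only what shows in the picture. A call takes as long as a camera call. They do not tell look-alikes from the thing itself.
- models.outline_of(name, camera): "pixels" (400x640 bool, what is visible of it).
- models.spot_point(name, camera): "position" ([x, y, z] in m, in world coordinates, good to about 4 mm: a listed point, or the origin of a listed thing).
The state is a dict: "t": time; "joint_pos": joint angles; "qd": joint speeds; "joint_torque": joint torques, N m; "eef_pos": TCP position; "ee_rot": TCP orientation; "ft_force": force on the tool from outside, world axes, zero at the start; "moment": the same for the moment, N m; "grip_width": finger opening in m; "grip_force": force on a finger pad.
Only numpy, scipy, OpenCV 4.12 (cv2) and the standard library are available. Lean on these libraries where they do the work, as an engineer would, in place of code of your own. Each camera call takes 0.05 s, during which the arm holds its last target. There are 200 camera calls.

## Working session

There is one attempt and no reset: what is moved stays moved. The work goes in short steps, Python scripts to look and compute and a shell command to move; the robot and the scene stay as the last step left them, time stands still between calls to the robot, and variables do not carry over. Pictures are saved under pics/ and viewed, at most 10 in all, crops included, and the job is handed in when it is done.

```bash
ls; mkdir -p pics
cat > h.py <<'E'
import numpy as np, cv2
from plant import sensors, vision, env, models
from scipy.spatial.transform import Rotation as R
def snap(c,name=None):
    s=vision.snapshot(c)
    if name: cv2.imwrite(f'pics/{name}.png',s['image'][:,:,::-1])
    return s
def proj(s,p):
    T=np.array(s['camera_from_world']); q=T[:3,:3]@np.array(p)+T[:3,3]
    f=200/np.tan(np.radians(s['fovy'])/2)
    return np.array([s['cx']+f*q[0]/q[2], s['cy']+f*q[1]/q[2]])
def back(s,uv,z):
    T=np.array(s['camera_from_world']); f=200/np.tan(np.radians(s['fovy'])/2)
    d=T[:3,:3].T@np.array([(uv[0]-s['cx'])/f,(uv[1]-s['cy'])/f,1]); o=-T[:3,:3].T@T[:3,3]
    return o+d*(z-o[2])/d[2]
def rot():
    w,x,y,z=sensors.state()['ee_rot']; return R.from_quat([x,y,z,w])
E
python3 - <<'E'
from h import *
a=snap('top','top1'); b=snap('scene','scene1')
for n in ['plate','spare','bed','push_face','bar_pad','bar_pivot','phone','battery','screwdriver','flux_jar','spray_can']:
    for c,s in (('top',a),('scene',b)):
        for r in models.spot_point(n,c)[:3]:
            print(n,c,np.round(r['position'],4),round(r['confidence'],2),proj(s,r['position']).round())
st=sensors.state(); print({k:np.round(v,3) for k,v in st.items()}); print(rot().as_matrix().round(3))
E
```

```text
pics
plate top [ 0.4845  0.3125 -0.0018] 0.95 [233. 206.]
plate top [ 0.2585  0.2859 -0.004 ] 0.78 [240. 279.]
plate scene [ 0.4804  0.312  -0.0007] 0.72 [379. 215.]
plate scene [ 0.255   0.2858 -0.0016] 0.72 [352. 174.]
plate scene [ 6.969e-01 -3.379e-01 -3.000e-04] 0.55 [163. 307.]
spare top [ 0.5176 -0.3248  0.0013] 0.69 [435. 196.]
spare scene [ 0.5173 -0.3264 -0.0007] 0.95 [171. 254.]
bed top [ 0.5501 -0.0101  0.0341] 0.91 [336. 184.]
bed top [ 3.683e-01  1.167e-01 -2.000e-04] 0.22 [295. 243.]
bed scene [ 0.5499 -0.0089  0.0255] 0.58 [282. 240.]
push_face top [ 0.4913 -0.0176  0.0498] 0.94 [339. 202.]
push_face top [ 0.4821  0.3124 -0.0038] 0.64 [233. 207.]
push_face scene [ 0.4908 -0.0165  0.0461] 0.72 [276. 221.]
bar_pad top [ 0.6612 -0.0587  0.1748] 0.73 [355. 138.]
bar_pad scene [ 0.6587 -0.0603  0.1741] 0.87 [265. 233.]
bar_pad scene [0.4836 0.3118 0.0023] 0.24 [380. 215.]
bar_pivot top [0.6442 0.1014 0.0473] 0.89 [300. 153.]
bar_pivot top [ 0.5507 -0.0088  0.0335] 0.66 [336. 184.]
bar_pivot top [ 0.5172 -0.3252  0.001 ] 0.58 [435. 196.]
bar_pivot scene [0.6449 0.1001 0.047
[... 585 characters left out ...]
200. 291.]
spray_can top [ 0.6207  0.4675 -0.0033] 0.87 [186. 164.]
spray_can scene [0.6252 0.4631 0.0029] 0.88 [444. 241.]
{'t': np.float64(1.2), 'joint_pos': array([1.211, 0.087, 0.176, 1.66 , 0.   , 1.571]), 'qd': array([-0.001, -0.001,  0.   ,  0.   ,  0.002,  0.   ]), 'joint_torque': array([-0.0000e+00, -5.2010e+01,  4.6486e+01,  2.0000e-03, -0.0000e+00,
        0.0000e+00]), 'eef_pos': array([0.194, 0.515, 0.253]), 'ee_rot': array([-0.   ,  0.179,  0.984,  0.   ]), 'ft_force': array([ 0.216, -0.388,  1.066]), 'moment': array([-0.019,  0.003,  0.004]), 'grip_force': np.float64(0.0), 'grip_width': np.float64(0.085)}
[[-0.936  0.352 -0.   ]
 [ 0.352  0.936  0.   ]
 [ 0.     0.    -1.   ]]
```

View pictures.

View pics/top1.png

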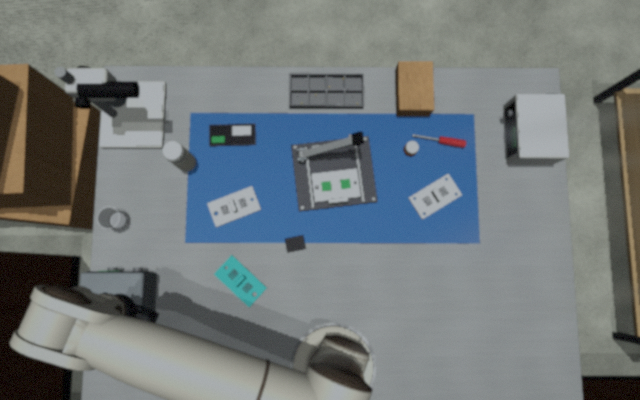

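View pics/scene1.png

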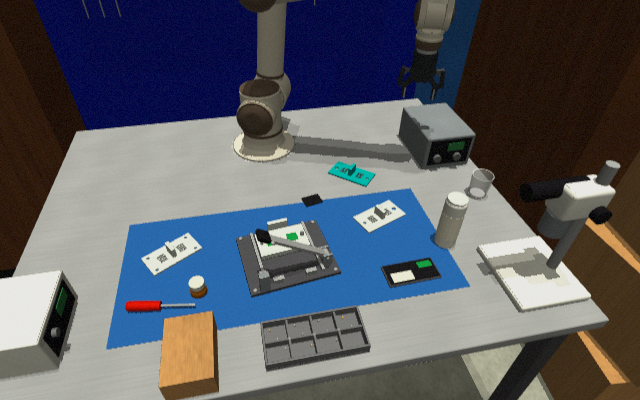

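Top view: the candidates are the white plate at (233,206), the white plate at (435,196) and the turquoise look-alike at (240,279). In the scene view they are at (379,215), (171,254) and (352,174). The jig is at (336,180) with its bar raised, and the battery is at (295,242). I'll check the choice in a close crop.

Run:
```python
import cv2,numpy as np
t=cv2.imread('pics/top1.png');s=cv2.imread('pics/scene1.png')
f=lambda im,u,v:cv2.resize(im[v-25:v+25,u-33:u+33],(396,300),interpolation=cv2.INTER_CUBIC)
cv2.imwrite('pics/crop1.png',np.vstack([np.hstack([f(t,233,206),f(t,435,196)]),np.hstack([f(s,379,215),f(s,171,254)])]))
```

```text
(no output)
```

View pics/crop1.png

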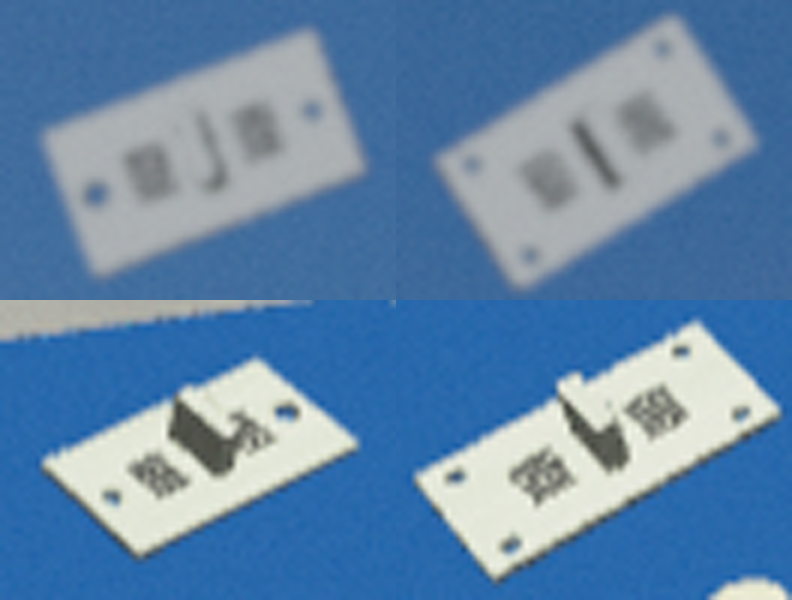

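The crop settles it. The left plate at top (233,206) has two unequal holes, large on +y, so it is the one. The plate at (435,196) has four holes, so it is the spare.

```bash
python3 -m creep '[[-4.2,-1.1,0,0,0,0],[-4.2,-1.1,0,0,0,0],[-4.2,-1.1,0,0,0,0],[-4.2,-1.1,0,0,0,0],[-4.2,-1.1,0,0,0,0],[-4.2,-1.1,0,0,0,0],[-4.2,-1.1,0,0,0,0],[0,0,0,0,0,0]]' 8.5 40
python3 -m creep '[[0,0,0,0,0,-0.145],[0,0,0,0,0,-0.145],[0,0,0,0,0,-0.145],[0,0,0,0,0,-0.145],[0,0,0,0,0,-0.145],[0,0,0,0,0,0],[0,0,0,0,0,0],[0,0,0,0,0,0]]'
python3 - <<'E'
from h import *
s=snap('wrist','w1'); T=np.array(s['camera_from_world']); print('cam',-T[:3,:3].T@T[:3,3],s['fovy'])
print(rot().as_matrix().round(3))
for r in models.spot_point('plate','wrist')[:3]: print(np.round(r['position'],4),r['confidence'],proj(s,r['position']))
E
```

```text
t: 2.0
eef_pos: [0.4449, 0.3364, 0.2528]
ee_rot: [0.0, 0.181, 0.983, -0.0]
ft_force: [-0.2, 0.5, 0.2]
grip_width: 0.0853
grip_force: 0.0
t: 2.8
eef_pos: [0.4415, 0.3393, 0.2533]
ee_rot: [-0.0, -0.18, 0.984, 0.0]
ft_force: [0.9, -0.6, 0.1]
grip_width: 0.085
grip_force: 0.0
cam [0.36425333 0.31029561 0.37360537] 60.13481056836408
[[-0.935 -0.355  0.   ]
 [-0.355  0.935  0.   ]
 [-0.     0.    -1.   ]]
[0.4854 0.3133 0.0008] 0.66 [278.56896985 187.46975584]
```

View pics/w1.png

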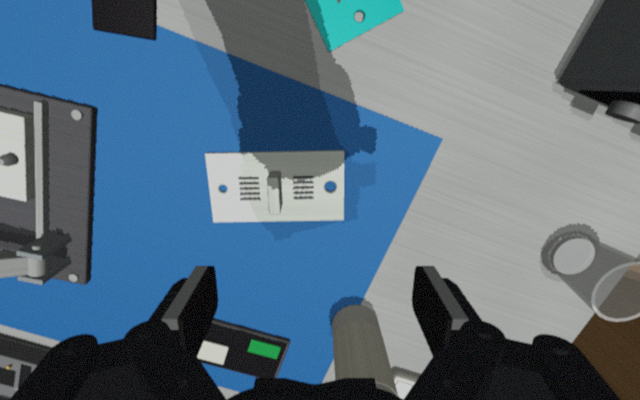

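Wrist view: the plate is at (278,187), with its small hole at (222,188), its large hole at (330,186) and the rib at (274,192). The jig is to the left. I'll measure the hole centres.

```bash
cat >> h.py <<'E'
def blob(im,uv,r,lo=True):
    x,y=[int(round(v)) for v in uv]; c=cv2.cvtColor(im,cv2.COLOR_RGB2GRAY)[y-r:y+r+1,x-r:x+r+1].astype(float)
    bg=np.median(np.r_[c[0],c[-1],c[:,0],c[:,-1]]); w=np.clip(bg-c-25,0,None)
    g=np.arange(-r,r+1); return np.array([x+(w.sum(0)*g).sum()/w.sum(), y+(w.sum(1)*g).sum()/w.sum()])
E
python3 - <<'E'
from h import *
im=cv2.imread('pics/w1.png')[:,:,::-1].copy()
s=vision.snapshot('wrist')
# hole walls: use plane mid ~z=4mm
a=blob(im,(222,188),8); b=blob(im,(330,186.5),9); print(a,b)
A=back(s,a,.004);B=back(s,b,.004); d=B-A; print(A,B,np.linalg.norm(d),'centre',(A+B)/2,'yaw',np.degrees(np.arctan2(-d[0],d[1])))
st=sensors.state(); M=rot(); print('delta tool cm', 100*M.inv().apply((A+B)/2-st['eef_pos']), 'tool yaw',np.degrees(np.arctan2(-M.as_matrix()[0,1],M.as_matrix()[1,1])))
E
```

```text
[222.37587507 188.47630587] [329.94790826 186.60954247]
[0.50790967 0.25483543 0.004     ] [0.46313877 0.36659608 0.004     ] 0.12039467437054223 centre [0.48552422 0.31071575 0.004     ] yaw 21.83085330042237
delta tool cm [-3.08348604 -4.22728468 24.92938115] tool yaw 20.837237433072364
```

```bash
python3 -m creep '[[-1.55,-2.1,1,0,0,-0.017],[-1.55,-2.1,2,0,0,0],[0,0,3,0,0,0],[0,0,4,0,0,0],[0,0,4,0,0,0],[0,0,3,0,0,0],[0,0,1,0,0,0],[0,0,0,0,0,0]]'
python3 - <<'E'
from h import *
s=snap('wrist','w2')
st=sensors.state(); M=rot(); print('delta tool cm', 100*M.inv().apply(np.array([.4855,.3107,.032])-st['eef_pos']),'tool yaw',np.degrees(np.arctan2(-M.as_matrix()[0,1],M.as_matrix()[1,1])))
E
```

```text
t: 3.75
eef_pos: [0.4853, 0.311, 0.0723]
ee_rot: [-0.001, -0.19, 0.982, -0.0]
ft_force: [0.4, 0.6, 0.1]
grip_width: 0.0852
grip_force: 0.0
delta tool cm [ 0.08486324 -0.05600437  4.20448242] tool yaw 21.876466097833887
```

```bash
python3 -m creep '[[0,0,1,0,0,0],[0,0,1,0,0,0],[0,0,1,0,0,0],[0,0,0.7,0,0,0],[0,0,0.3,0,0,0],[0,0,0,0,0,0],[0,0,0,0,0,0],[0,0,0,0,0,0]]'
python3 -m creep '[[0,0,0,0,0,0],[0,0,0,0,0,0],[0,0,0,0,0,0],[0,0,0,0,0,0],[0,0,0,0,0,0],[0,0,0,0,0,0],[0,0,0,0,0,0],[0,0,0,0,0,0]]' 0 40
```

```text
t: 4.6
eef_pos: [0.4861, 0.3116, 0.0337]
ee_rot: [0.0, -0.19, 0.982, 0.0]
ft_force: [-0.3, 0.5, 0.2]
grip_width: 0.0848
grip_force: 0.0
t: 5.4
eef_pos: [0.486, 0.3115, 0.0334]
ee_rot: [0.0, -0.19, 0.982, 0.0]
ft_force: [0.1, 0.7, 1.3]
grip_width: 0.0112
grip_force: 39.6
```

```bash
python3 -m creep '[[0,0,-0.5,0,0,0],[0,0,-1.5,0,0,0],[0,0,-3,0,0,0],[0,0,-4,0,0,0],[0,0,-4,0,0,0],[0,0,-4,0,0,0],[0,0,-4,0,0,0],[0,0,-1,0,0,0]]'
python3 - <<'E'
from h import *
s=snap('wrist','w3'); M=rot().as_matrix(); p=sensors.state()['eef_pos']
for q in [(0,0,.033),(.04,.075,.033),(.04,-.075,.033),(-.04,0,.033)]: print(q,proj(s,p+M@np.array(q)))
# vantage: where in tool frame would ground points at height .04 be visible
for dz in (.21,):
  for x in (-.05,0,.05,.1,.15): print(x,proj(s,p+M@np.array([x,0,dz])))
E
```

```text
t: 6.2
eef_pos: [0.4865, 0.3118, 0.2594]
ee_rot: [0.003, -0.19, 0.982, 0.001]
ft_force: [0.2, -0.3, -1.8]
grip_width: 0.0111
grip_force: 39.2
(0, 0, 0.033) [313.76143795 255.09090634]
(0.04, 0.075, 0.033) [475.89584675 177.73986197]
(0.04, -0.075, 0.033) [151.3279819  177.86500667]
(-0.04, 0, 0.033) [313.81710472 321.60066638]
-0.05 [313.9335139  216.12327409]
0 [313.90373473 168.91407808]
0.05 [313.870982   116.99087738]
0.1 [313.83478694  59.61050299]
0.15 [313.79457675  -4.13509405]
```

View pics/w3.png

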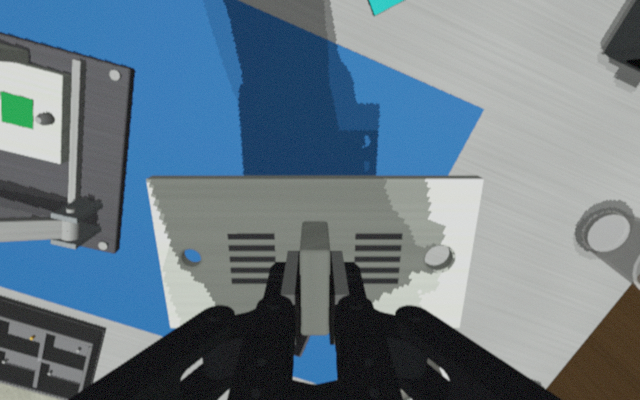

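The plate is gripped square. Its holes show at (191,257) and (438,257), and the jig is at left. I'll carry it above the bed.

```bash
python3 -m creep '[[0,0,-1.5,0,0,0.13],[0,0,-1.5,0,0,0.13],[-0.4,-4,0,0,0,0],[-0.4,-4.5,0,0,0,0],[-0.4,-4.5,0,0,0,0],[-0.4,-4.5,0,0,0,0],[-0.4,-4.5,0,0,0,0],[-0.4,-4,0,0,0,0]]'
python3 -m creep '[[0,-4,0,0,0,0],[0,-2.7,0,0,0,0],[0,0,0,0,0,0],[0,0,0,0,0,0],[0,0,0,0,0,0],[0,0,0,0,0,0],[0,0,0,0,0,0],[0,0,0,0,0,0]]'
python3 - <<'E'
from h import *
s=snap('wrist','w4')
for n in ['bed','push_face','bar_pad','bar_pivot']:
    for r in models.spot_point(n,'wrist')[:2]: print(n,np.round(r['position'],4),r['confidence'],proj(s,r['position']))
for y in (.06,-.06):
  for z in (.03,.0445):print(proj(s,[.55-.12*y,-.01+y,z]))
E
```

```text
t: 7.05
eef_pos: [0.5411, 0.0542, 0.2821]
ee_rot: [-0.001, -0.061, 0.998, -0.0]
ft_force: [1.4, 0.5, -1.7]
grip_width: 0.0114
grip_force: 39.4
t: 7.85
eef_pos: [0.5495, -0.0096, 0.2833]
ee_rot: [0.0, -0.062, 0.998, -0.0]
ft_force: [-1.2, 0.3, -2.6]
grip_width: 0.0113
grip_force: 39.5
bed [ 0.5468 -0.0086  0.0277] 0.71 [315.01872896 156.99621987]
push_face [ 0.4925 -0.0144  0.0455] 0.63 [316.00012316 107.19093028]
bar_pivot [ 0.5464 -0.0077  0.2502] 0.26 [318.09925448 250.74489341]
[368.26361252 160.30682721]
[370.29144369 163.29483628]
[258.50479163 159.93643699]
[256.4244855  162.91283416]
```

View pics/w4.png

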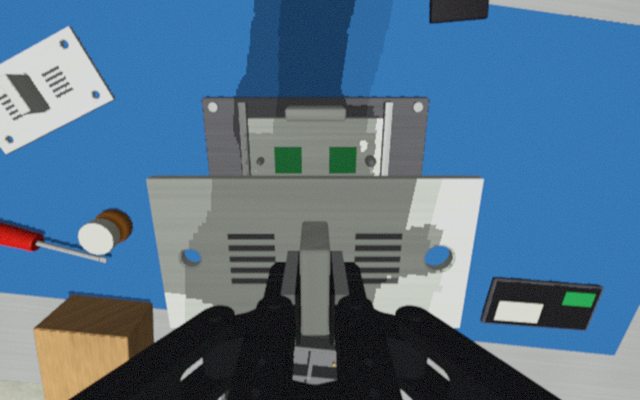

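The pins show at about (260,161) and (371,160), just above the plate's edge, and the tool is nearly square to the jig. I'll measure pins and holes.

```bash
python3 - <<'E'
import cv2,numpy as np
t=cv2.imread('pics/w4.png')
f=lambda u,v,r,k:cv2.resize(t[v-r:v+r,u-r:u+r],(400,300) if 0 else (300,300),interpolation=cv2.INTER_NEAREST)
cv2.imwrite('pics/crop2.png',np.vstack([np.hstack([f(261,161,15,0),f(370,160,15,0)]),np.hstack([f(191,257,15,0),f(438,257,15,0)])]))
E
python3 - <<'E'
from h import *
im=cv2.imread('pics/w4.png')[:,:,::-1].copy(); s=vision.snapshot('wrist'); M=rot(); p=sensors.state()['eef_pos']
g=cv2.cvtColor(im,cv2.COLOR_RGB2GRAY)
print(g[152:172:1,252:270]); print(g[152:172,362:380])
E
```

```text
[[137 139 137 139 137 135 136 138 135 138 138 137 137 139 138 137 138 136]
 [140 136 138 140 138 139 137 140 137 137 138 136 137 138 138 137 139 138]
 [138 135 138 139 140 137 137 141 139 139 138 139 137 137 137 138 138 138]
 [139 138 137 140 136 135 138 136 136 136 137 140 138 138 138 136 135 139]
 [137 137 139 139 140 136 134 130 125 119 129 135 135 136 137 137 138 136]
 [135 141 137 138 135 132 120 103  90  93  93 120 134 139 134 134 136 136]
 [139 137 139 137 133 120  93  78  71  70  75  95 125 135 136 133 134 136]
 [138 138 139 137 129 103  77  70  76  73  72  75 107 134 138 136 139 135]
 [138 140 136 134 115  87  80  76  72  71  70  75 110 130 139 136 135 137]
 [139 135 136 129 106  83  84  82  81  73  66  82 110 133 136 136 138 136]
 [138 135 135 131 109  86  87  95  82  73  71  88 120 134 137 135 136 136]
 [136 135 135 135 116 100 101  96  83  72  84 110 132 135 138 132 133 132]
 [135 133 136 134 129 115 107 103  89  92 107 125 135 132 131 134 131 130]
 [133 134 135 136 134 131 124 114 107 118 128 134 135 134 132 134 136 135]
 [136 135 137 133 138 132 132 132 128 129 135 133 
[... 1201 characters left out ...]
 85 104 171 206 216 206]
 [132 131 128 109  78  69  76  87 104 102 105  97  95 133 189 211 214 204]
 [129 129 131 121  93  71  75  85  95  99  99  92 114 166 204 212 213 205]
 [130 130 130 126 111  91  74  79  87  98  96 107 150 193 211 214 213 204]
 [126 130 132 129 127 112 103 106 101 104 107 133 188 208 212 211 212 203]
 [132 131 126 127 131 127 127 136 133 132 130 155 203 213 210 212 213 203]
 [128 131 132 131 129 130 134 145 147 151 147 165 206 212 211 212 213 199]
 [131 132 129 131 128 131 129 133 147 155 164 188 208 212 213 211 211 197]
 [132 132 132 131 132 129 129 134 152 158 176 207 215 214 214 213 214 195]
 [133 130 134 129 133 130 132 138 155 162 178 209 214 214 215 215 214 198]]
```

View pics/crop2.png

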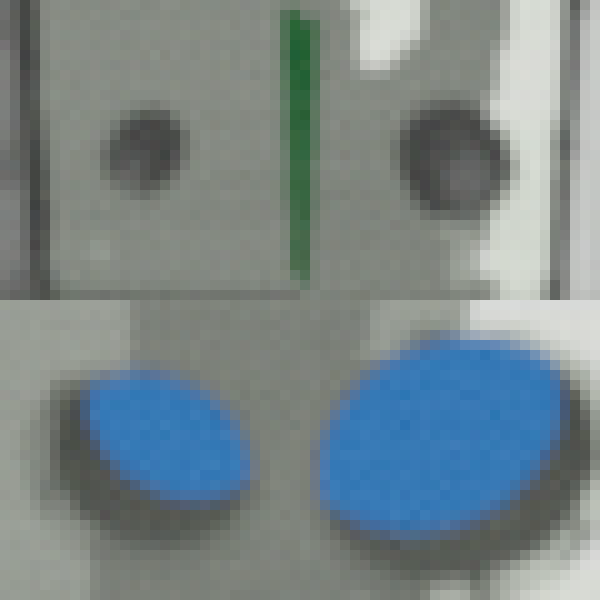

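Run:
```python
from h import *
s=vision.snapshot('wrist'); M=rot(); p=np.array(sensors.state()['eef_pos'])
for dz in (.0274,.029):
  z=p[2]-dz
  A=back(s,(191,257.5),z);B=back(s,(438.3,257.3),z); print(dz,'holes',A,B,np.linalg.norm(B-A))
P=back(s,(260,160.7),.037);Q=back(s,(370,160.7),.037)
z=p[2]-.0274;A=back(s,(191,257.5),z);B=back(s,(438.3,257.3),z)
print('pins',P,Q,np.linalg.norm(P-Q)); 
y=lambda d:np.degrees(np.arctan2(-d[0],d[1]))
print('yaw holes',y(B-A),'pins',y(Q-P),'tool',y(M.as_matrix()[:,1]))
print('delta tool cm',100*M.inv().apply((P+Q)/2-(A+B)/2),'centre',(P+Q)/2,(A+B)/2,p)
```

```text
0.0274 holes [ 0.55447158 -0.06872118  0.2559112 ] [0.53997609 0.04901158 0.2559112 ] 0.11862176175818548
0.029 holes [ 0.55541361 -0.06924992  0.2543112 ] [0.54076108 0.0497583  0.2543112 ] 0.11990685297970984
pins [ 0.55613885 -0.06794648  0.037     ] [0.54167044 0.05009309 0.037     ] 0.11892297633218758
yaw holes 7.0190450455006514 pins 6.988033679105244 tool 7.001481207203167
delta tool cm [-0.17724206  0.071614   21.89112753] centre [ 0.54890465 -0.00892669  0.037     ] [ 0.54722383 -0.0098548   0.2559112 ] [ 0.54958354 -0.01020093  0.2833112 ]
```

```bash
python3 -m creep '[[-0.15,0.07,2,0,0,0],[0,0,3,0,0,0],[0,0,3,0,0,0],[0,0,3,0,0,0],[0,0,3,0,0,0],[0,0,3,0,0,0],[0,0,2,0,0,0],[0,0,0,0,0,0]]'
python3 - <<'E'
from h import *
s=snap('wrist'); im=s['image']; p=sensors.state()['eef_pos']; print(p, rot().as_matrix()[:,1])
a=im[230:290,150:230];b=im[230:290,400:480]; c=np.hstack([cv2.resize(x,(400,300),interpolation=cv2.INTER_CUBIC) for x in (a,b)])
t=snap('scene')['image'][190:270,230:340]
cv2.imwrite('pics/c3.png',np.vstack([c,cv2.resize(t,(800,300)[:2] if 0 else (412,300),interpolation=cv2.INTER_CUBIC)]*1 if 0 else [c,np.hstack([cv2.resize(t,(412,300)),np.zeros((300,388,3),np.uint8)])])[:,:,::-1])
E
```

```text
t: 9.0
eef_pos: [0.5492, -0.0093, 0.0902]
ee_rot: [-0.003, -0.061, 0.998, 0.0]
ft_force: [-0.8, 0.6, -1.6]
grip_width: 0.0117
grip_force: 39.4
[ 0.55019139 -0.00938027  0.09239328] [-1.21811961e-01  9.92553136e-01  3.45330780e-04]
```

View pics/c3.png

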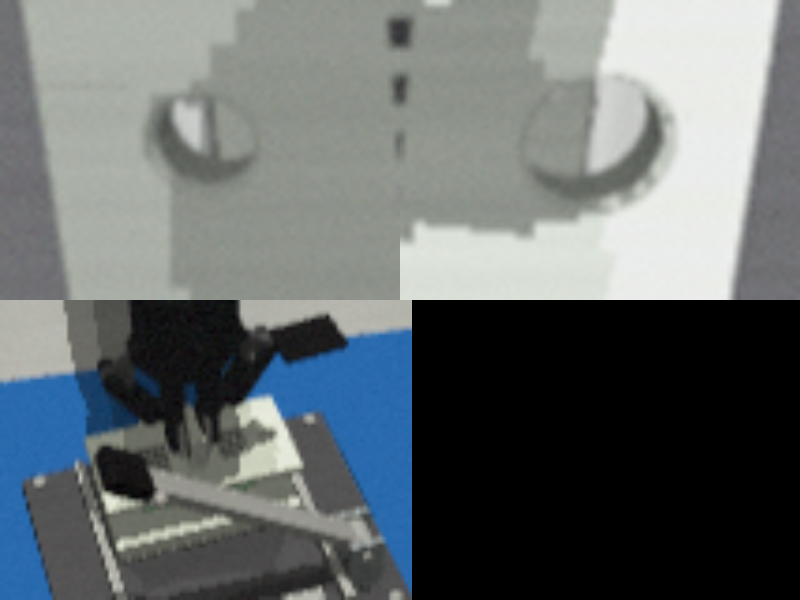

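The holes are clear and show the bed beyond. The pins are still hidden behind the near rims, and the bar is well clear of the gripper. I'll lower slowly and watch the force.

```bash
python3 -m creep '[[0,0,0.5,0,0,0],[0,0,0.5,0,0,0],[0,0,0.3,0,0,0],[0,0,0.2,0,0,0],[0,0,0.1,0,0,0],[0,0,0.1,0,0,0],[0,0,0,0,0,0],[0,0,0,0,0,0]]'
python3 - <<'E'
from h import *
s=snap('wrist'); im=s['image']; st=sensors.state(); print(st['eef_pos'],st['ft_force'],st['moment'])
a=im[230:290,150:230];b=im[230:290,400:480]; c=np.hstack([cv2.resize(x,(400,300),interpolation=cv2.INTER_CUBIC) for x in (a,b)])
cv2.imwrite('pics/c4.png',c[:,:,::-1])
E
```

```text
t: 9.9
eef_pos: [0.5511, -0.0094, 0.0764]
ee_rot: [0.0, -0.061, 0.998, -0.0]
ft_force: [-0.2, -0.4, -1.9]
grip_width: 0.0112
grip_force: 39.5
[ 0.55102972 -0.00937963  0.07640101] [-0.34137166 -0.1620758  -1.67923145] [-0.0087175   0.03032178 -0.00599514]
```

View pics/c4.png

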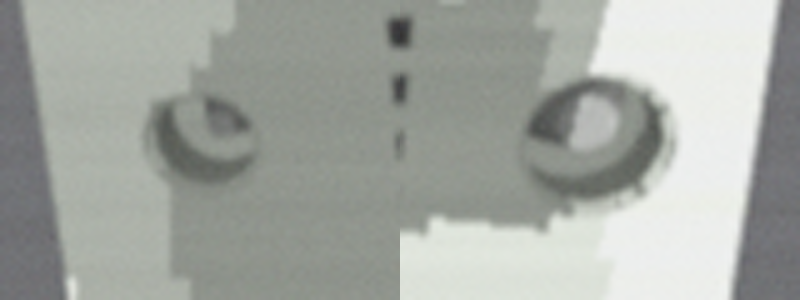

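The pins have appeared in the upper part of both holes, roughly as expected for an aligned plate (tips near (222,110) and (595,118) in the crop). Lowering on, with feedback.

```bash
python3 -m creep '[[0,0,0.1,0,0,0],[0,0,0.1,0,0,0],[0,0,0.1,0,0,0],[0,0,0.1,0,0,0],[0,0,0.1,0,0,0],[0,0,0,0,0,0],[0,0,0,0,0,0],[0,0,0,0,0,0]]'
python3 -c "
from h import *
st=sensors.state(); print(st['eef_pos'],st['ft_force'],st['moment'])"
```

```text
t: 10.75
eef_pos: [0.551, -0.0094, 0.0713]
ee_rot: [0.0, -0.061, 0.998, 0.0]
ft_force: [-0.4, -0.5, -1.9]
grip_width: 0.0111
grip_force: 39.6
[ 0.5509909  -0.00935718  0.07134268] [-0.36630265 -0.52770613 -1.87023916] [ 0.01105876  0.00782039 -0.00714915]
```

```bash
python3 -m creep '[[0,0,0.1,0,0,0],[0,0,0.1,0,0,0],[0,0,0.1,0,0,0],[0,0,0.1,0,0,0],[0,0,0,0,0,0],[0,0,0,0,0,0],[0,0,0,0,0,0],[0,0,0,0,0,0]]'
python3 -c "
from h import *
s=snap('wrist'); im=s['image']; st=sensors.state(); print(st['eef_pos'],st['ft_force'],st['moment'])
a=im[230:290,150:230];b=im[230:290,400:480]; c=np.hstack([cv2.resize(x,(400,300),interpolation=cv2.INTER_CUBIC) for x in (a,b)])
cv2.imwrite('pics/c5.png',c[:,:,::-1])"
```

```text
t: 11.55
eef_pos: [0.551, -0.0093, 0.0673]
ee_rot: [0.0, -0.061, 0.998, -0.0]
ft_force: [0.3, 0.3, -2.1]
grip_width: 0.0111
grip_force: 39.6
[ 0.55102171 -0.00933748  0.06733708] [-0.960528   -0.42328211 -2.46360557] [ 0.0142973   0.00115547 -0.03530661]
```

View pics/c5.png

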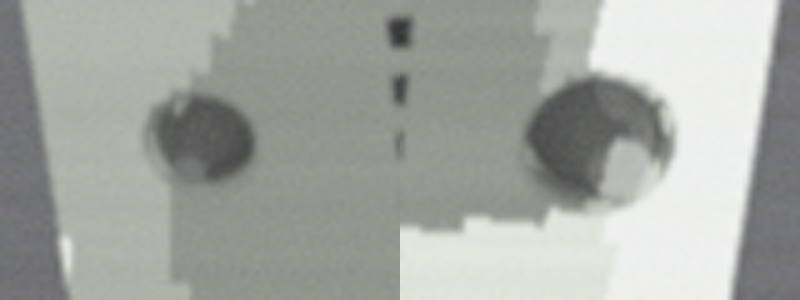

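Both pins fill their holes (crop (203,140) and (600,140)) and there is no side force. Down to contact.

```bash
python3 -m creep '[[0,0,0.1,0,0,0],[0,0,0.1,0,0,0],[0,0,0.1,0,0,0],[0,0,0,0,0,0],[0,0,0.1,0,0,0],[0,0,0,0,0,0],[0,0,0,0,0,0],[0,0,0,0,0,0]]'
python3 -c "
from h import *
st=sensors.state(); print(st['eef_pos'],st['ft_force'],st['moment'])"
```

```text
t: 12.4
eef_pos: [0.5511, -0.0093, 0.0634]
ee_rot: [0.0, -0.061, 0.998, -0.0]
ft_force: [0.3, -0.4, -0.3]
grip_width: 0.0114
grip_force: 39.6
[ 0.55107861 -0.00934374  0.06341842] [ 0.25705191 -0.36830999 -0.28855875] [ 0.01242825  0.02807541 -0.00708893]
```

```bash
python3 -m creep '[[0,0,0.05,0,0,0],[0,0,0.05,0,0,0],[0,0,0,0,0,0],[0,0,0,0,0,0],[0,0,0,0,0,0],[0,0,0,0,0,0],[0,0,0,0,0,0],[0,0,0,0,0,0]]'
```

```text
t: 13.2
eef_pos: [0.5513, -0.0093, 0.0634]
ee_rot: [0.001, -0.061, 0.998, -0.0]
ft_force: [-3.7, 0.5, 7.1]
grip_width: 0.0114
grip_force: 40.9
```

Seated: a 7 N reaction, with no further travel. Release and retreat up.

```bash
python3 -m creep '[[0,0,-0.1,0,0,0],[0,0,0,0,0,0],[0,0,0,0,0,0],[0,0,0,0,0,0],[0,0,0,0,0,0],[0,0,0,0,0,0],[0,0,0,0,0,0],[0,0,0,0,0,0]]' 8.5
python3 -m creep '[[0,0,-1,0,0,0],[0,0,-2,0,0,0],[0,0,-2,0,0,0],[0,0,-2,0,0,0],[1,0,-2,0,0,0],[4,0,-1,0,0,0],[4,0,0,0,0,0],[3,0,0,0,0,0]]'
python3 - <<'E'
from h import *
s=snap('wrist','w6'); M=rot(); st=sensors.state(); print(st['eef_pos'])
snap('scene','s6'); snap('top')
for c in ('wrist','scene','top'):
  for n in ['plate','push_face','bed','bar_pad','bar_pivot']:
    for r in models.spot_point(n,c)[:1]: print(c,n,np.round(r['position'],4),round(r['confidence'],2))
a=s['image']; b=cv2.imread('pics/s6.png')[190:290,220:350]
cv2.imwrite('pics/m6.png',np.vstack([a[:220,:,::-1],np.hstack([cv2.resize(b,(390,300),interpolation=cv2.INTER_CUBIC),np.zeros((300,250,3),np.uint8)])]))
E
```

```text
t: 14.0
eef_pos: [0.551, -0.0093, 0.0633]
ee_rot: [-0.0, -0.061, 0.998, -0.0]
ft_force: [0.7, -0.7, 0.8]
grip_width: 0.0849
grip_force: 0.0
t: 14.8
eef_pos: [0.4303, -0.0241, 0.1644]
ee_rot: [0.001, -0.061, 0.998, -0.0]
ft_force: [0.1, -0.5, -0.5]
grip_width: 0.0849
grip_force: 0.0
[ 0.42718256 -0.0243899   0.16458331]
wrist plate [ 0.5467 -0.0045  0.0307] 0.91
wrist push_face [ 0.4935 -0.0179  0.0482] 0.57
scene plate [ 0.5504 -0.0078  0.0318] 0.81
scene bed [ 0.5495 -0.0079  0.0247] 0.75
scene bar_pad [ 0.4919 -0.0125  0.0486] 0.74
scene bar_pivot [0.6422 0.101  0.0487] 0.87
top plate [ 0.5491 -0.0066  0.0255] 0.79
top bed [ 0.6706 -0.2532 -0.    ] 0.5
top bar_pad [ 0.6599 -0.0624  0.1736] 0.55
top bar_pivot [0.642  0.1003 0.0487] 0.67
```

View pics/m6.png

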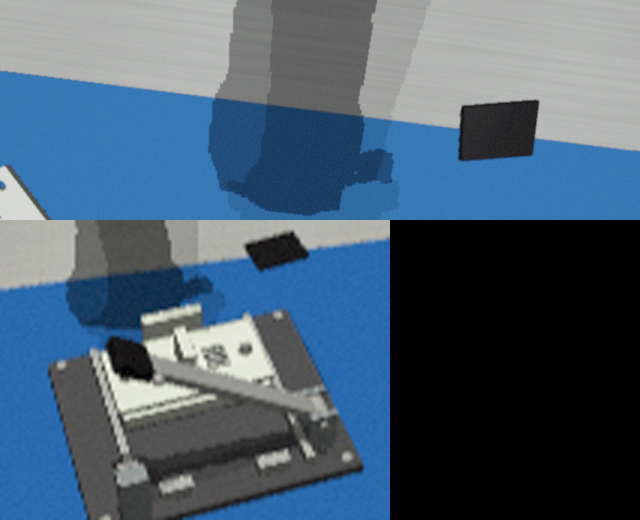

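The plate lies flush on the bed (scene crop: the pin shows in its hole, and the tab is at (170,315)). The bar is still up. I have now viewed 11 pictures, one over the limit of 10, so from here I go by numbers only. Next, lower the closed gripper in front of the tab.

```bash
python3 -m creep '[[0,0,2,0,0,0],[0,0,2,0,0,0],[0,0,2,0,0,0],[0,0,2,0,0,0],[0,0,2,0,0,0],[0,0,1,0,0,0],[0,0,0,0,0,0],[0,0,0,0,0,0]]' 0
python3 -m creep '[[-1,0,0,0,0,0],[-1,0,0,0,0,0],[-0.8,0,0,0,0,0],[-0.7,0,0,0,0,0],[-0.5,0,0,0,0,0],[-0.5,0,0,0,0,0],[-0.5,0,0,0,0,0],[-0.5,0,0,0,0,0]]'
python3 -c "
from h import *
st=sensors.state(); print(st['eef_pos'],st['ft_force'])"
```

```text
t: 16.5
eef_pos: [0.4322, -0.024, 0.054]
ee_rot: [0.0, -0.061, 0.998, -0.0]
ft_force: [0.6, -0.7, 0.1]
grip_width: -0.0002
grip_force: 0.0
t: 17.3
eef_pos: [0.4863, -0.0173, 0.0532]
ee_rot: [-0.001, -0.061, 0.998, -0.0]
ft_force: [-3.4, -0.8, 2.0]
grip_width: 0.0002
grip_force: 1.7
[ 0.48631531 -0.01726197  0.05318331] [-3.38224328 -0.79873967  2.02041618]
```

```bash
python3 -m creep '[[-0.6,0,0,0,0,0],[-0.8,0,0,0,0,0],[-0.8,0,0,0,0,0],[-0.8,0,0,0,0,0],[-0.8,0,0,0,0,0],[-0.7,0,0,0,0,0],[-0.5,0,0,0,0,0],[-0.3,0,0,0,0,0]]'
python3 - <<'E'
from h import *
st=sensors.state(); print(st['eef_pos'],st['ft_force'])
for c in ('scene','top'):
  snap(c)
  for n in ['plate','push_face','bed']:
    for r in models.spot_point(n,c)[:1]: print(c,n,np.round(r['position'],4),round(r['confidence'],2))
E
```

```text
t: 18.1
eef_pos: [0.5395, -0.0107, 0.0532]
ee_rot: [-0.0, -0.061, 0.998, 0.0]
ft_force: [-3.3, 0.6, 0.8]
grip_width: 0.0001
grip_force: 1.6
[ 0.53953872 -0.01070127  0.05317133] [-3.29370489  0.57808206  0.84818886]
scene plate [6.075e-01 6.000e-04 3.070e-02] 0.7
scene push_face [ 0.5494 -0.0062  0.0477] 0.69
scene bed [ 0.6091 -0.0019  0.0237] 0.81
top plate [0.605  0.0015 0.0292] 0.69
```

```bash
python3 -m creep '[[-0.2,0,0,0,0,0],[-0.2,0,0,0,0,0],[-0.2,0,0,0,0,0],[-0.1,0,0,0,0,0],[-0.1,0,0,0,0,0],[-0.1,0,0,0,0,0],[0,0,0,0,0,0],[0,0,0,0,0,0]]'
python3 -m creep '[[-0.1,0,0,0,0,0],[-0.1,0,0,0,0,0],[0,0,0,0,0,0],[0,0,0,0,0,0],[0,0,0,0,0,0],[0,0,0,0,0,0],[0,0,0,0,0,0],[0,0,0,0,0,0]]'
```

```text
t: 19.3
eef_pos: [0.5457, -0.01, 0.0533]
ee_rot: [-0.003, -0.061, 0.998, -0.0]
ft_force: [-16.8, -3.0, 12.0]
grip_width: -0.0
grip_force: 8.8
t: 20.1
eef_pos: [0.5457, -0.01, 0.0533]
ee_rot: [-0.004, -0.061, 0.998, -0.0]
ft_force: [-27.7, -3.5, 20.8]
grip_width: 0.0001
grip_force: 14.5
```

```bash
python3 -m creep '[[0.5,0,0,0,0,0],[1,0,0,0,0,0],[1.5,0,0,0,0,0],[2,0,-1,0,0,0],[3,0,-3,0,0,0],[2,0,-3,0,0,0],[0,0,-4,0,0,0],[0,0,-4,0,0,0]]'
python3 - <<'E'
from h import *
st=sensors.state(); print(st['eef_pos'],st['ft_force'])
for k in range(2):
 for c in ('scene','top','wrist'):
  s=snap(c,'h_'+c)
  for n in ['plate','push_face','bed','bar_pad','bar_pivot']:
    for r in models.spot_point(n,c)[:1]: print(c,n,np.round(r['position'],4),round(r['confidence'],2),proj(s,r['position']).round())
E
```

```text
t: 20.9
eef_pos: [0.4499, -0.0217, 0.2048]
ee_rot: [0.001, -0.061, 0.998, -0.0]
ft_force: [0.9, -0.3, 0.7]
grip_width: -0.0003
grip_force: 0.0
[ 0.44992841 -0.02170604  0.20478642] [ 0.92708144 -0.33820257  0.71241616]
scene plate [6.115e-01 6.000e-04 3.100e-02] 0.71 [289. 254.]
scene push_face [ 0.5579 -0.0062  0.0489] 0.83 [283. 236.]
scene bed [ 0.6142 -0.004   0.0244] 0.65 [287. 257.]
scene bar_pad [ 0.6586 -0.0609  0.1737] 0.66 [265. 233.]
scene bar_pivot [0.6228 0.4645 0.0008] 0.68 [444. 241.]
top plate [ 0.2552  0.2838 -0.0035] 0.89 [241. 280.]
top push_face [0.614  0.002  0.0267] 0.72 [332. 164.]
top bed [ 0.6983 -0.3381 -0.002 ] 0.46 [437. 141.]
top bar_pad [ 0.6604 -0.0582  0.1729] 0.71 [355. 138.]
top bar_pivot [0.6421 0.1007 0.0467] 0.68 [300. 154.]
wrist push_face [ 0.6706 -0.2458 -0.    ] 0.51 [ 95. 335.]
scene plate [0.6122 0.0021 0.0317] 0.67 [289. 254.]
scene push_face [ 0.5568 -0.0042  0.0502] 0.63 [284. 235.]
scene bed [ 0.614  -0.0021  0.0244] 0.6 [288. 256.]
scene bar_pad [ 0.6605 -0.0617  0.1753] 0.73 [265. 233.]
scene bar_pivot [0.6452 0.1039 0.0495] 0.71 [328. 253.]
top plate [ 0.2517  0.2831 -0.0022] 0.94 [241. 281.]
top bed [ 0.6993 -0.3394 -0.0011] 0.46 [438. 141.]
top bar_pad [ 0.6604 -0.0573  0.1723] 0.75 [354. 138.]
top bar_pivot [0.6452 0.0997 0.0469] 0.61 [301. 153.]
```

```bash
python3 -m creep '[[-1,0,-1.5,0,0,0],[-2,0,-1.5,0,0,0],[-2,0,-1.5,0,0,0],[-2,0,-1.5,0,0,0],[-2,0,0,0,0,0],[-1,0,0,0,0,0],[0,0,0,0,0,0],[0,0,0,0,0,0]]'
python3 - <<'E'
from h import *
s=snap('wrist','w7'); im=s['image']
u=np.array([.9925,.122,0]);v=np.array([-.122,.9925,0]); c0=np.array([.5496,-.009,0])
for q in (.06,.064,.067,.07):
  print(q,[proj(s,c0+u*q+v*y+[0,0,.038]).round(1) for y in (-.06,.06)])
for n in ['plate','push_face','bed','bar_pad','bar_pivot']:
    for r in models.spot_point(n,'wrist')[:1]: print(n,np.round(r['position'],4),round(r['confidence'],2),proj(s,r['position']).round())
g=cv2.cvtColor(im,cv2.COLOR_RGB2GRAY)
for y in (-.06,.06):
  a=proj(s,c0+u*.067+v*y+[0,0,.038]).round().astype(int); print(a); print(g[a[1]-14:a[1]+14:1,a[0]-14:a[0]+15:2])
E
```

```text
t: 23.5
eef_pos: [0.5494, -0.0095, 0.2628]
ee_rot: [-0.001, -0.061, 0.998, 0.0]
ft_force: [-0.4, 0.8, -0.4]
grip_width: -0.0
grip_force: 0.0
0.06 [array([258.6, 220.7]), array([369.8, 220.7])]
0.064 [array([258.8, 224.2]), array([369.6, 224.1])]
0.067 [array([259. , 226.7]), array([369.5, 226.6])]
0.07 [array([259.1, 229.2]), array([369.4, 229.2])]
push_face [ 0.5565 -0.0071  0.043 ] 0.89 [315. 174.]
bed [ 0.5563 -0.0035  0.0492] 0.55 [319. 176.]
bar_pivot [0.6399 0.0959 0.0458] 0.64 [399. 259.]
[259 227]
[[207 224 223 221 216 217 217 215 217 217 217 217 217 216 218]
 [207 222 223 221 216 217 215 215 216 217 216 214 217 216 216]
 [208 222 224 221 217 216 215 216 215 217 214 217 216 215 215]
 [206 224 221 223 220 214 213 215 215 215 213 215 213 215 215]
 [205 223 223 222 221 213 212 214 213 213 214 212 213 213 213]
 [203 223 223 223 221 217 211 201 209 213 212 213 212 214 213]
 [202 223 222 222 222 216 195 169 186 209 214 213 213 213 211]
 [200 222 223 224 223 208 160 107 131 188 212 212 211 212 212]
 [198 223 222 223 223 193 127  82  88 151 211 213 210 212 213]
 [199 224 222 223 223 
[... 2250 characters left out ...]
2 209]
 [213 214 221 223 223 222 215 208 212 217 223 224 224 224 208]
 [216 215 222 223 222 223 222 221 222 223 224 222 223 223 207]
 [215 219 222 223 223 224 223 223 224 222 223 223 223 223 205]
 [217 221 223 223 222 223 222 222 223 223 222 223 222 223 204]
 [219 222 223 223 224 222 225 224 225 223 223 222 222 223 205]
 [219 223 222 223 222 223 222 223 222 223 223 223 223 224 204]
 [221 224 223 222 223 223 223 222 222 222 223 222 222 223 201]
 [223 224 223 223 224 223 224 224 223 223 222 223 223 223 201]
 [224 223 223 223 223 224 222 223 222 223 222 224 222 222 199]
 [224 222 223 222 223 224 224 223 223 223 223 223 222 223 187]
 [223 222 223 222 223 223 222 223 225 223 223 223 223 221 162]]
```

Run:
```python
from h import *
s=snap('wrist'); b=s['image'].copy(); a=cv2.imread('pics/w4.png')[:,:,::-1].copy()
# rebuild w4 camera: same orientation, tcp was (.5496,-.0102,.2833)
p4=np.array([.5496,-.0100,.2833]); p7=np.array(sensors.state()['eef_pos']); print(p7)
s4=dict(s); T=np.array(s['camera_from_world']).copy(); T[:3,3]-=T[:3,:3]@(p4-p7); s4['camera_from_world']=T
def bright(im,uv,r):
    x,y=[int(round(v)) for v in uv]; c=cv2.cvtColor(im,cv2.COLOR_RGB2GRAY)[y-r:y+r+1,x-r:x+r+1].astype(float)
    w=np.clip(c-np.median(c)-25,0,None); g=np.arange(-r,r+1); return np.array([x+(w.sum(0)*g).sum()/w.sum(), y+(w.sum(1)*g).sum()/w.sum()])
for uv in [(212.5,106.5),(420.5,106.5)]:
    q=bright(a,uv,6); W4=back(s4,q,.013); e=proj(s,W4); q7=bright(b,e,7); print(q,W4.round(4),e.round(1),q7.round(1),back(s,q7,.013).round(4))
# tab near face top edge: column profile through tab centre, both pictures
g4=cv2.cvtColor(a,cv2.COLOR_RGB2GRAY);g7=cv2.cvtColor(b,cv2.COLOR_RGB2GRAY)
print('w4 col315 rows90-130',g4[90:130,312:318].mean(1).round().astype(int)); print('w7 rows 80-200',g7[80:200,312:318].mean(1).round().astype(int))
```

```text
[ 0.54966456 -0.0095418   0.26353188]
[212.34373607 106.72046366] [ 0.5082 -0.127   0.013 ] [206.6 108. ] [206.8 108.1] [ 0.5082 -0.1268  0.013 ]
[417.78354479 106.69011918] [0.4807 0.0964 0.013 ] [422.8 107.9] [423.1 107.7] [0.4805 0.0967 0.013 ]
w4 col315 rows90-130 [ 56  55  56  55  56  54  51  49  50  50  52  52  51  52  55  64  79  89
 102 122 136 142 143 142 142 142 137 136 131 126 118 125 132 136 138 136
 134 134 135 137]
w7 rows 80-200 [ 60  58  60  57  58  60  57  59  58  58  57  58  58  57  56  60  58  53
  47  53  53  56  54  57  55  55  52  52  52  55  51  55  54  56  54  52
  55  56  54  54  53  54  54  54  54  54  56  53  54  52  52  51  53  51
  53  54  52  55  55  53  50  51  53  52  53  52  54  53  53  55  54  53
  54  53  54  52  51  52  52  54  54  56  53  52  54  54  54  68  83  89
  92  92  93  92  91  92  96 112 130 139 143 143 143 142 138 136 133 140
 179 213 216 213 213 213 214 213 213 214 215 216]
```

Run:
```python
from h import *
s=snap('wrist'); p4=np.array([.5496,-.0100,.2833]); p7=np.array(sensors.state()['eef_pos'])
s4=dict(s); T=np.array(s['camera_from_world']).copy(); T[:3,3]-=T[:3,:3]@(p4-p7); s4['camera_from_world']=T
for r4,r7 in ((108.8,177.7),(118.5,186.3)):
    A=back(s4,(315,r4),.056);B=back(s,(315,r7),.056); print(A,B,np.dot(B-A,[.9925,.122,0]))
```

```text
[ 0.49344802 -0.01564635  0.056     ] [ 0.55736903 -0.00737598  0.056     ] 0.0644505793869901
[ 0.50266034 -0.01451193  0.056     ] [ 0.56612915 -0.00629725  0.056     ] 0.06399498022703232
```

The carriage is at about 64 mm by two independent measures, so it stopped 6 mm short. I'll push again and read the moment, to find out what is blocking it.

```bash
python3 -m creep '[[2,0,0,0,0,0],[2,0,1,0,0,0],[1,0,3,0,0,0],[0,0,4,0,0,0],[0,0,4,0,0,0],[0,0,4,0,0,0],[0,0,3,0,0,0],[0,0,1.1,0,0,0]]'
python3 -m creep '[[0,0,0,0,0,0],[-1,0,0,0,0,0],[-1.5,0,0,0,0,0],[-1,0,0,0,0,0],[-0.5,0,0,0,0,0],[-0.5,0,0,0,0,0],[-0.2,0,0,0,0,0],[0,0,0,0,0,0]]'
python3 -c "
from h import *
st=sensors.state(); print(st['eef_pos'],st['ft_force'],st['moment'],st['joint_pos'])"
python3 -m creep '[[-0.1,0,0,0,0,0],[-0.1,0,0,0,0,0],[0,0,0,0,0,0],[0,0,0,0,0,0],[0,0,0,0,0,0],[0,0,0,0,0,0],[0,0,0,0,0,0],[0,0,0,0,0,0]]'
python3 -c "
from h import *
st=sensors.state(); print(st['eef_pos'],st['ft_force'],st['moment'])"
```

```text
t: 24.7
eef_pos: [0.4985, -0.0155, 0.0593]
ee_rot: [-0.002, -0.061, 0.998, 0.0]
ft_force: [-0.4, 1.1, 0.8]
grip_width: -0.0002
grip_force: 0.0
t: 25.5
eef_pos: [0.5456, -0.01, 0.0625]
ee_rot: [-0.002, -0.061, 0.998, -0.0]
ft_force: [-9.0, -1.5, 6.4]
grip_width: -0.0003
grip_force: 4.7
[ 0.54561745 -0.01001643  0.06253645] [-9.04741206 -1.48127008  6.38522898] [-0.25052268  1.79136117  0.04215581] [-1.81209696e-02  9.17398113e-02 -1.87906577e-01  1.29455502e+00
 -4.87503224e-04 -1.40144288e-01]
t: 26.3
eef_pos: [0.5457, -0.01, 0.0625]
ee_rot: [-0.003, -0.061, 0.998, -0.0]
ft_force: [-19.9, -1.3, 12.6]
grip_width: 0.0001
grip_force: 9.8
[ 0.54573534 -0.00999111  0.06250638] [-19.85638598  -1.30643984  12.57872974] [-0.42689537  3.70093253 -0.01909951]
```

The tab stops hard at the same spot: 0.5457 at 9, 20 and 28 N, at two finger heights. The moment arm (about 0.19 m) fits a contact at the tab only. The far plate edge now lies under the bar's middle line, as described for home, so I take this as the end stop and the carriage as having started a few mm in. Retreat and go above the bar pad.

```bash
python3 -m creep '[[1,0,0,0,0,0],[2,0,-1,0,0,0],[0,0,-3,0,0,0],[0,0,-4,0,0,0],[0,0,-4,0,0,0],[0,0,-4,0,0,0],[0,0,-3,0,0,0],[0,0,-1,0,0,0]]'
python3 -m creep '[[-1,-1,0,0,0,0],[-2,-1,0,0,0,0],[-2,-1,0,0,0,0],[-2,-1,0,0,0,0],[-2,-1,0,0,0,0],[-2,-0.5,0,0,0,0],[-1,0,0,0,0,0],[0,0,0,0,0,0]]'
python3 - <<'E'
from h import *
p=np.array(sensors.state()['eef_pos']); c0=np.array([.5496,-.009,0]);u=np.array([.9925,.122,0]);v=np.array([-.122,.9925,0])
print(p,'u',(p-c0)@u,'v',(p-c0)@v)
for c in ('scene','top','wrist'):
  s=snap(c)
  for n in ['plate','push_face','bed','bar_pad','bar_pivot']:
    for r in models.spot_point(n,c)[:1]:
      d=np.array(r['position'])-c0; print(c,n,np.round([d@u,d@v,d[2]],4),round(r['confidence'],2))
E
```

```text
t: 27.1
eef_pos: [0.5199, -0.0133, 0.2661]
ee_rot: [0.003, -0.061, 0.998, -0.0]
ft_force: [-0.1, 1.3, -0.2]
grip_width: -0.0003
grip_force: 0.0
t: 27.9
eef_pos: [0.646, -0.0538, 0.2589]
ee_rot: [-0.002, -0.061, 0.998, 0.0]
ft_force: [-0.5, -0.2, 0.2]
grip_width: 0.0001
grip_force: 0.0
[ 0.64603544 -0.05380636  0.25894611] u 0.09024579933771616 v -0.056235441062414
scene plate [-0.2566  0.3251 -0.0015] 0.93
scene push_face [0.0644 0.0002 0.0255] 0.64
scene bed [ 0.0646 -0.0012  0.0263] 0.62
scene bar_pad [ 0.1018 -0.0662  0.1767] 0.75
scene bar_pivot [0.1051 0.0979 0.0451] 0.94
top plate [-0.2568  0.3273 -0.0025] 0.92
top push_face [ 0.0078 -0.0013  0.0453] 0.44
top bed [0.0638 0.0019 0.0352] 0.69
top bar_pivot [0.1072 0.0942 0.0459] 0.87
wrist plate [0.0639 0.0036 0.0287] 0.97
wrist push_face [0.007  0.0026 0.0457] 0.9
wrist bed [ 0.0897 -0.2523  0.0019] 0.26
wrist bar_pad [ 0.1012 -0.0694  0.177 ] 0.95
wrist bar_pivot [0.1026 0.0951 0.046 ] 0.8
```

```bash
python3 -m creep '[[-0.3,-0.1,1,0,0,0],[-0.3,-0.1,1,0,0,0],[0,0,1,0,0,0],[0,0,1,0,0,0],[0,0,0.7,0,0,0],[0,0,0.5,0,0,0],[0,0,0,0,0,0],[0,0,0,0,0,0]]'
python3 -m creep '[[0,-0.1,0.6,0,0,0],[0,-0.4,0.6,0,0,0],[0,-0.5,0.8,0,0,0],[0,-0.5,0.8,0,0,0],[0,-0.5,0.8,0,0,0],[0,-0.4,0.8,0,0,0],[0,-0.3,0.6,0,0,0],[0,0,0,0,0,0]]'
python3 - <<'E'
from h import *
st=sensors.state();p=np.array(st['eef_pos']); c0=np.array([.5496,-.009,0]);u=np.array([.9925,.122,0]);v=np.array([-.122,.9925,0])
print(p,'u',(p-c0)@u,'v',(p-c0)@v,st['ft_force'],st['moment'])
for c in ('scene','wrist'):
  s=snap(c)
  for n in ['bar_pad']:
    for r in models.spot_point(n,c)[:1]:
      d=np.array(r['position'])-c0; print(c,n,np.round([d@u,d@v,d[2]],4),round(r['confidence'],2))
E
```

```text
t: 29.6
eef_pos: [0.6513, -0.0545, 0.2106]
ee_rot: [0.0, -0.061, 0.998, -0.0]
ft_force: [0.2, 1.0, -0.0]
grip_width: -0.0
grip_force: 0.0
t: 30.4
eef_pos: [0.6542, -0.0817, 0.1591]
ee_rot: [-0.001, -0.061, 0.998, 0.0]
ft_force: [0.7, -0.4, 2.0]
grip_width: -0.0003
grip_force: 1.0
[ 0.65421218 -0.08171528  0.15909847] u 0.09495631991339863 v -0.08493259990518333 [ 0.67368864 -0.39751664  2.04489415] [-0.069043   -0.10162618 -0.0206305 ]
scene bar_pad [ 0.1003 -0.0881  0.1373] 0.64
```

```bash
python3 -m creep '[[0,-0.3,0.6,0,0,0],[0,-0.2,0.6,0,0,0],[0,-0.2,0.6,0,0,0],[0,-0.2,0.6,0,0,0],[0,-0.2,0.6,0,0,0],[0,-0.2,0.6,0,0,0],[0,-0.1,0.5,0,0,0],[0,0,0,0,0,0]]'
python3 -m creep '[[0,-0.1,0.6,0,0,0],[0,-0.1,0.6,0,0,0],[0,-0.1,0.6,0,0,0],[0,-0.1,0.6,0,0,0],[0,-0.1,0.5,0,0,0],[0,0,0.4,0,0,0],[0,0,0.2,0,0,0],[0,0,0,0,0,0]]'
python3 - <<'E'
from h import *
st=sensors.state();p=np.array(st['eef_pos']); c0=np.array([.5496,-.009,0]);u=np.array([.9925,.122,0]);v=np.array([-.122,.9925,0])
print(p,'u',(p-c0)@u,'v',(p-c0)@v,st['ft_force'],st['moment'])
E
```

```text
t: 31.4
eef_pos: [0.656, -0.0953, 0.1183]
ee_rot: [-0.0, -0.061, 0.998, 0.0]
ft_force: [1.7, -0.3, 3.2]
grip_width: 0.0002
grip_force: 1.4
t: 32.2
eef_pos: [0.6565, -0.0999, 0.0834]
ee_rot: [-0.001, -0.061, 0.998, 0.0]
ft_force: [-0.3, -0.3, -0.1]
grip_width: -0.0003
grip_force: 0.0
[ 0.656486   -0.09992464  0.083428  ] u 0.09499154703280446 v -0.10328279611319856 [-0.30804023 -0.3090273  -0.09880532] [-0.00287188  0.02166711 -0.02500636]
```

```bash
python3 -m creep '[[0,0,0.2,0,0,0],[0,0,0.2,0,0,0],[0,0,0.1,0,0,0],[0,0,0.1,0,0,0],[0,0,0,0,0,0],[0,0,0,0,0,0],[0,0,0,0,0,0],[0,0,0,0,0,0]]'
python3 - <<'E'
from h import *
st=sensors.state();print(st['eef_pos'],st['ft_force'],st['moment'])
c0=np.array([.5496,-.009,0]);u=np.array([.9925,.122,0]);v=np.array([-.122,.9925,0])
for c in ('scene','wrist','top'):
  s=snap(c,'p_'+c)
  for n in ['bar_pad','bed','plate']:
    for r in models.spot_point(n,c)[:2]:
      d=np.array(r['position'])-c0; print(c,n,np.round([d@u,d@v,d[2]],4),round(r['confidence'],2))
E
```

```text
t: 33.0
eef_pos: [0.6567, -0.1001, 0.0783]
ee_rot: [-0.0, -0.061, 0.998, 0.0]
ft_force: [-1.7, 0.5, 3.9]
grip_width: -0.0002
grip_force: 1.6
[ 0.65671666 -0.1000632   0.0783034 ] [-1.72247935  0.49628022  3.87355698] [ 0.00887047  0.45427792 -0.02340902]
scene bar_pad [ 0.1026 -0.1089  0.0584] 0.81
scene bed [0.0624 0.0017 0.0223] 0.96
scene bed [ 1.287e-01  4.588e-01 -2.000e-04] 0.18
scene plate [ 0.0645 -0.0001  0.0295] 0.77
scene plate [-0.2565  0.3259 -0.0022] 0.59
wrist plate [0.0654 0.0003 0.0314] 0.83
top bar_pad [ 0.1089 -0.343  -0.0014] 0.62
top bed [0.064  0.0008 0.0346] 0.61
top plate [0.1075 0.0979 0.0461] 0.74
top plate [-0.2576  0.3274 -0.004 ] 0.61
```

```bash
python3 -m creep '[[0,0,0.1,0,0,0],[0,0,0.1,0,0,0],[0,0,0.1,0,0,0],[0,0,0.1,0,0,0],[0,0,0,0,0,0],[0,0,0,0,0,0],[0,0,0,0,0,0],[0,0,0,0,0,0]]'
python3 -m creep '[[0,0,0.1,0,0,0],[0,0,0.1,0,0,0],[0,0,0,0,0,0],[0,0,0,0,0,0],[0,0,0,0,0,0],[0,0,0,0,0,0],[0,0,0,0,0,0],[0,0,0,0,0,0]]'
```

```text
t: 34.4
eef_pos: [0.6569, -0.1002, 0.0744]
ee_rot: [0.0, -0.061, 0.998, -0.0]
ft_force: [-0.9, -0.8, 4.3]
grip_width: 0.0001
grip_force: 2.0
t: 35.2
eef_pos: [0.6569, -0.1002, 0.0732]
ee_rot: [0.0, -0.061, 0.998, -0.0]
ft_force: [-4.6, -0.1, 9.6]
grip_width: 0.0
grip_force: 4.8
```

```bash
python3 -m creep '[[0,0,0.1,0,0,0],[0,0,0.1,0,0,0],[0,0,0,0,0,0],[0,0,0,0,0,0],[0,0,-0.2,0,0,0],[0,0,-0.2,0,0,0],[0,0,-0.3,0,0,0],[0,0,-0.5,0,0,0]]'
python3 -m creep '[[0,0,-0.5,0,0,0],[0,0,-0.5,0,0,0],[0,0,-1,0,0,0],[0,0,-2,0,0,0],[0,0,-3,0,0,0],[0,0,-3,0,0,0],[0,0,-3,0,0,0],[0,0,0,0,0,0]]'
python3 - <<'E'
from h import *
st=sensors.state();print(st['eef_pos'],st['ft_force'])
c0=np.array([.5496,-.009,0]);u=np.array([.9925,.122,0]);v=np.array([-.122,.9925,0])
for c in ('scene','wrist','top'):
  s=snap(c,'q_'+c)
  for n in ['bar_pad','bed','plate','push_face']:
    for r in models.spot_point(n,c)[:1]:
      d=np.array(r['position'])-c0; print(c,n,np.round([d@u,d@v,d[2]],4),round(r['confidence'],2))
E
```

```text
t: 36.0
eef_pos: [0.6568, -0.1, 0.0818]
ee_rot: [-0.0, -0.061, 0.998, 0.0]
ft_force: [-0.4, -0.0, -0.4]
grip_width: 0.0
grip_force: 0.0
t: 36.8
eef_pos: [0.6581, -0.1003, 0.218]
ee_rot: [0.004, -0.061, 0.998, -0.001]
ft_force: [0.7, -0.6, 0.4]
grip_width: -0.0001
grip_force: 0.0
[ 0.65807281 -0.10026659  0.21797055] [ 0.68130762 -0.5845993   0.36495042]
scene bar_pad [ 0.1027 -0.1124  0.0563] 0.57
scene bed [0.0628 0.0005 0.0237] 0.82
scene plate [0.0658 0.0001 0.0322] 0.92
scene push_face [ 0.0873 -0.2506 -0.0024] 0.71
wrist bar_pad [ 0.1027 -0.111   0.0583] 0.72
wrist bed [ 0.1017 -0.1122  0.0547] 0.56
wrist plate [0.0622 0.003  0.028 ] 0.58
wrist push_face [0.0085 0.0028 0.0439] 0.81
top bar_pad [-0.0677 -0.3112 -0.0004] 0.72
top bed [ 0.065  -0.0008  0.034 ] 0.5
top plate [0.0658 0.0028 0.031 ] 0.93
top push_face [ 0.0085 -0.0005  0.0448] 0.76
```

```bash
python3 -c "
from plant import env
print(env.job_done())"
```

```text
the job is handed in; nothing more can be done
None
```

I handed the job in: the plate is seated on the pins, the carriage is pushed to a hard stop and the bar stays latched by itself. I measured only about 64 mm of carriage travel, which I took as home assuming it started a few mm in, and I viewed 11 pictures, one over the limit of 10.

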